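Close up a row of spool carriers into the rack lane

TASK

Swing the little steel gate clear of the empty rack lane, then push the whole row of four spool carriers along the tiles into the lane as one straight block, never lifting, tipping, parting or buckling it, until the leading carrier meets the sprung stop screw and the spring gives a little; do not drive the spring solid. Then swing the gate fully shut behind the row, leaving the row tight against the stop, and do not disturb the ring lap, sleeve, orifice plug or guard tube.

Things in the scene. Friction and masses are not known exactly. Their poses are not given: they have to be found in the camera images.
- rack: Tiled ledge, 640 x 200 mm, tile top 14 mm above the bench, with a steel two-lane spool rack screwed on; fixed. Origin on the bench, 14 mm under the middle of the empty lane's gate opening. +x runs along the lanes, from the gate to the stop; +y across, to the robot's side; z up. The second lane, centred on y = -85 mm, is full (four fixed carriers like the row's, gate shut): leave it.
- lane_mouth (a point): Mouth of the empty lane: point on the tiles, mid lane (rack y = 0), in the shut gate's plane (x = 0). Rails 12 mm high above the tiles, 6 mm thick, 44 mm apart inside from x = 30 to 240 mm, flaring at the mouth to 57 mm apart at x = 6 mm. Gate posts (8 mm, 42 mm high) at x = 0, y = 32 mm (hinge) and x = 4, y = -33 mm.
- gate (a joint): Angle of the small steel gate, rad: 0 = shut across the lane; it grows as the free end swings out to the rack's -x side and on round to +y (clockwise from above), to 2.4 at most. Upright hinge axis at rack x = 0, y = 32 mm. Plate 4 mm thick, 8 to 58 mm from the axis, 3 to 36 mm above the tiles. Stays where left; 1 to 2 N near the free end turns it.
- gate_pin (a point): Top of the gate's finger pin: round upright steel pin of 8 mm at the gate's free end, 52 mm from the hinge axis; top 62 mm above the tiles, standing 26 mm clear above the plate's edge.
- stop: Steel stop bracket at the end of the empty lane, fixed: plate 8 mm thick, 56 mm wide, 44 mm high. Origin on the tiles, middle of its lane-side face (rack x = 240 mm, y = 0); axes as the rack. It carries the stop screw: a push of 8 to 13 N on the stop, held half a second, beds the row; under 5 N does not take up the spring, over 16 N is too hard.
- stop_screw (a point): Where the 12 mm stop screw leaves the bracket's face, 15 mm above the tiles, pointing down the lane to the gate. Its 9 mm round sprung nose ends 28 to 60 mm from here: the setting differs each time and is not measured. The nose gives 1 mm per 5 N and is solid after 4 mm (20 N). Released, it slides the row back 0 to 2 mm and stays lightly loaded.
- carrier_1: Leading spool carrier of the row (nearest the gate): aluminium block 40 x 40 mm, 30 mm high, with a hardened steel valve spool, 18 mm diameter, standing in its middle up to 62 mm. Loose, 0.16 to 0.25 kg, friction on the tiles about 0.6. Origin: centre of its underside; x along the row to the gate, z up. The row stands on the tiles outside the gate, roughly in line with the lane, gaps of 2 to 5 mm.
- carrier_2: Second carrier of the row, the same as carrier_1.
- carrier_3: Third carrier of the row, the same as carrier_1.
- carrier_4: Last carrier of the row (farthest from the gate), the same as carrier_1; the row is pushed on this one's outer face. The row alone takes some 3 to 8 N to slide, and more if the pushing tool also bears down on the carrier; this drag comes on top of the force that reaches the stop.
- ring_lap: Bystander on the beech top: grey cast-iron ring, 68 mm outside, 26 mm bore, 26 mm high. Origin: centre of its underside.
- sleeve: Bystander on the beech top: copper-plated sleeve, 34 mm outside, 50 mm high. Origin: centre of its underside.
- orifice_plug: Bystander on the beech top: black steel headed plug, 32 mm across the head, 34 mm high. Origin: centre of its underside.
- guard_tube: Bystander on the beech top: clear acrylic tube, 38 mm outside, 75 mm high, standing. Origin: centre of its underside.
Not all that is in view belongs to the job. What is shaped like the carrier_4 but blue is not meant.

How it is judged:
By the outcome, as a careful person would: the job done as asked, in the order asked, and still so for the second after the job is handed in, with the robot touching nothing.
It also fails if it takes over 72 s, if anything falls off the work surface, if the arm or the gripper's body presses on something with over 40 N, if the wrist force passes 120 N, or if a joint passes its speed limit or range.

ROBOT

A 7-joint arm with a two-finger parallel gripper is mounted at the origin on the work surface. World frame = base frame: x ahead of the robot, y to its left, z up, the work surface at z = 0. Lengths are in m, angles in rad, forces in N, time in s.
With the tool pointing down it reaches from about 0.4 to 0.875 m from the base axis. Payload 19.3 kg.
Tool frame: the origin (TCP) lies at the very end of the fingers, on their centre line; the grasp point (between the pads) lies 19 mm behind it; z points along the fingers, y is the line along which they close (so a half turn about z gives the same grasp; the last joint's range is limited). The gripper opens to 85 mm and grips with 20 to 120 N. Pads are 22 mm wide; open, the fingers measure 114 mm over their backs; the gripper's body (76 mm by 85 mm) begins 54 mm behind the grasp point. The pads swing forward as they close: fully open they stand 13 mm farther back than shut.
Start: joints at [-1.342, 0.521, -0.036, 1.599, 0.021, 1.021, -0.113], TCP at [0.184, 0.597, 0.231] pointing down, gripper open.
Joint ranges: [-2.91, 2.91], [-0.3, 2.13], [-1.5, 1.42], [0.17, 2.43], [-1.26, 4.41], [0.16, 1.93], [-2.52, 2.52]. Speed limits (rad/s): [1.89, 1.89, 2.39, 2.39, 3.01, 3.01, 3.01].

INTERFACE

Orientations are given as [roll, pitch, yaw] about the fixed x, y, z axes, in that order (R = Rz(yaw) Ry(pitch) Rx(roll)).
In Python, from workcell import bot gives the robot as it stands.
- The arm moves only by the tool jog_arm, never from a script. Its argument "motion" is a list of rows, each a list of 5 numbers: the shift along the tool's x, y, z scaled (see below), then the turn about the tool's z scaled (see below), then the opening, from 0 (shut) to 1 (fully open). A call has 1 to 12 rows; each row shifts and turns the commanded pose from where the row before left it, along the tool's axes as they then stand; what a row does not reach is not made up. The controller multiplies each number of a shift by 30 mm and each number of a turn by 0.08 rad. A row lasts 1/10 s, in which the tool goes at most 50 mm and 8.59 degrees, less where a joint would pass 70% of its speed; a pose out of reach is approached as far as the arm can. A call with a number of a shift or a turn outside -1 to 1 is refused whole. A call with a gripper value outside its range is refused whole. The fingers move at their own pace and stop on an object; "newtons" is the grip in N (left out, the last holds). Time passes only in rows, so rows that do not move let the fingers close. It gives the time, the measured TCP pose, the force, the opening and the grip force at its end, in the units of the state.
- bot.observe(): the state, without advancing time (a new reading comes with each control period).
- bot.grab_frame(name): name is "side" or "top" or "wrist"; returns a dict with "pixels" (480x640x3 uint8, red, green, blue), "fovy" (degrees; the focal length in pixels is half the picture's height over the tangent of half this angle, whatever the lens; pixels are square), "cx", "cy" (the principal point, pixels), "rvec" (rotation vector, rad) and "tvec" (3), from world to camera coordinates, as OpenCV has them; the wrist camera has in their place "mount" (4x4, takes a point from camera to tool coordinates, whose origin is the TCP and whose axes are the flange's). Camera axes: x right, y down, z forward; pixel columns grow to the right and rows downward; lengths in m; the calibration is good to about 2 mm. A picture is of the moment at which its call begins: read the wrist's pose just before it. There is no depth.
- bot.job_done(): hands the job in; it is judged then, once.
The state is a dict: "clock": time; "qpos": joint angles; "qd": joint speeds; "joint_efforts": joint torques, N m; "position": TCP position; "tool_rot": TCP orientation; "force": force on the tool from outside, world axes, zero at the start; "moment": the same for the moment, N m; "grip_width": finger opening in m; "finger_force": force on a finger pad.
Only numpy, scipy, OpenCV 4.12 (cv2) and the standard library are available. Lean on these libraries where they do the work, as an engineer would, in place of code of your own. Each camera call takes 0.05 s, during which the arm holds its last target. There are 200 camera calls.

## Working session

There is one attempt and no reset: what is moved stays moved. The work goes in short steps, Python scripts to look and compute and a tool call to move; the robot and the scene stay as the last step left them, time stands still between calls to the robot, and variables do not carry over. Pictures are saved under pics/ and viewed, at most 10 in all, crops included, and the job is handed in when it is done.

Besides the shell and the picture viewer there is one more tool, called after "Request:" by a JSON object that holds its "fn" and its "kwargs", one argument or row to a line. jog_arm: Moves the arm, as the interface text tells. Shifts and turns lie within -1 to 1; 1 stands for 30 mm of shift or 0.08 rad of turn. Its arguments: {"type":"object","properties":{"motion":{"type":"array","items":{"type":"array","items":{"type":"number"}}},"newtons":{"type":"number"}},"required":["motion"]}

```bash
ls; mkdir -p pics; cat > h.py <<'E'
import numpy as np, cv2
from workcell import bot
def snap(n,f):
    d=bot.grab_frame(n); cv2.imwrite('pics/'+f,d['pixels'][:,:,::-1])
    np.save('pics/'+f+'.npy',{k:v for k,v in d.items() if k!='pixels'},allow_pickle=True); return d
def cal(f): return np.load('pics/'+f+'.npy',allow_pickle=True).item()
def K(d):
    fl=240/np.tan(np.radians(d['fovy'])/2); return np.array([[fl,0,d['cx']],[0,fl,d['cy']],[0,0,1.]])
def Rt(d):
    return cv2.Rodrigues(np.array(d['rvec'],float))[0],np.array(d['tvec'],float)
def onplane(d,uv,z):
    R,t=Rt(d); r=R.T@np.linalg.solve(K(d),[*uv,1]); c=-R.T@t
    return c+r*(z-c[2])/r[2]
def proj(d,p):
    R,t=Rt(d); q=K(d)@(R@np.array(p)+t); return q[:2]/q[2]
E
python3 - <<'E'
from h import *
print(bot.observe())
for n in('top','side'):
    d=snap(n,n+'0.png'); print({k:v for k,v in d.items() if k!='pixels'}); R,t=Rt(d); print(-R.T@t)
E
```

```text
pics
{'clock': 0.0, 'qpos': array([-1.3422734 ,  0.52200839, -0.03632804,  1.60000789,  0.02121847,
        1.02113415, -0.11280971]), 'qd': array([-3.68118105e-05,  2.07391883e-03, -8.48736172e-04,  1.65848963e-04,
       -1.06737198e-03,  1.36776244e-03,  1.23557307e-06]), 'joint_efforts': array([-8.38608048e-04, -9.27101469e+01,  1.97927959e+00, -3.69927907e+01,
        1.78068416e-02,  8.25522118e-03, -5.88291016e-06]), 'position': array([0.18387566, 0.5969727 , 0.23072929]), 'tool_rot': array([-3.14042477e+00,  1.00783164e-04,  2.84286031e+00]), 'force': array([ 0.1142311 , -0.11207544,  0.36872273]), 'moment': array([ 0.02722782,  0.01915922, -0.05543055]), 'finger_force': 0.0, 'grip_width': 0.08511424341572688}
{'fovy': 56.481097206877344, 'cx': 319.9435216365618, 'cy': 241.43471129993614, 'rvec': array([ 2.13476698, -2.10640081,  0.20839097]), 'tvec': array([-6.06827682e-04,  5.30390421e-01,  8.29093294e-01])}
[0.36079965 0.00726793 0.915686  ]
{'fovy': 46.51185556003499, 'cx': 317.3146987824568, 'cy': 233.47133874150254, 'rvec': array([ 0.58126781, -2.68237704,  1.17792974]), 'tvec': array([0.49814639, 0.19096855, 0.83822813])}
[0.26539023 0.65094631 0.70219808]
```

View pics/top0.png

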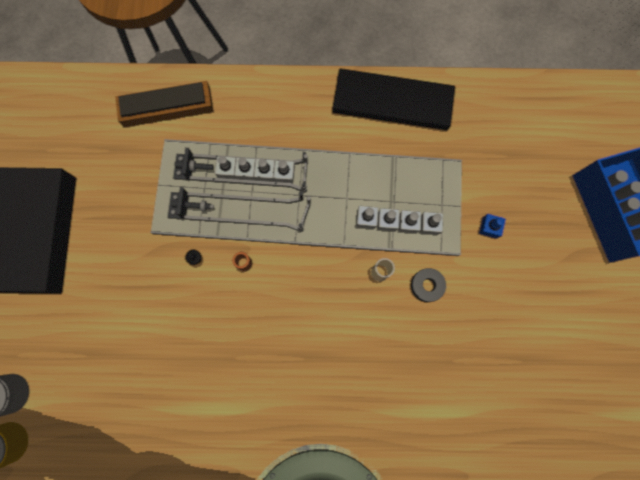

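View pics/side0.png

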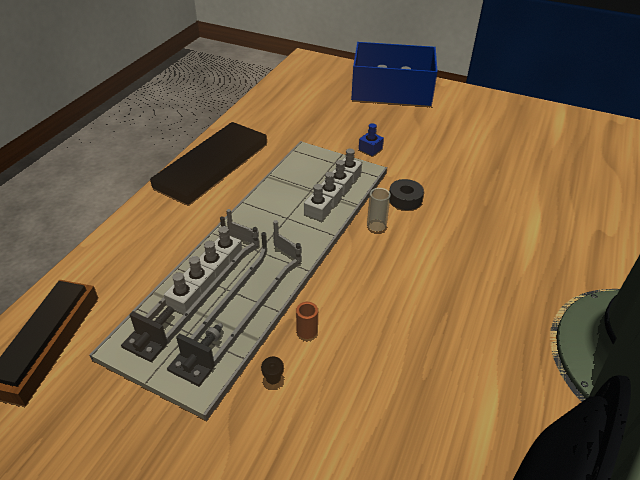

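The top view shows the rack lanes at (170–310, 150–235), the row at (368..433, 217), the empty lane's gate near (300–309, 200–230), and the bystanders below the rack. I'll enlarge this for pixel picks.

```bash
python3 - <<'E'
import cv2
a=cv2.imread('pics/top0.png')[180:250,150:310]; b=cv2.imread('pics/top0.png')[180:250,290:450]
f=lambda c:cv2.resize(c,None,fx=5,fy=4.0,interpolation=cv2.INTER_CUBIC)
import numpy as np
cv2.imwrite('pics/c1.png',np.vstack([f(a),f(b)]))
s=cv2.imread('pics/side0.png')[140:390,150:400]
cv2.imwrite('pics/c2.png',cv2.resize(s,(600,600),interpolation=cv2.INTER_CUBIC))
E
```

```text
(no output)
```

View pics/c1.png

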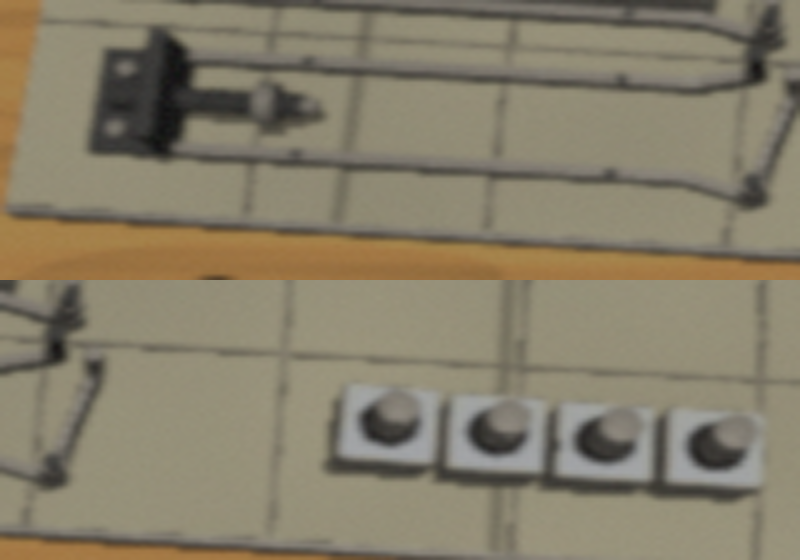

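View pics/c2.png

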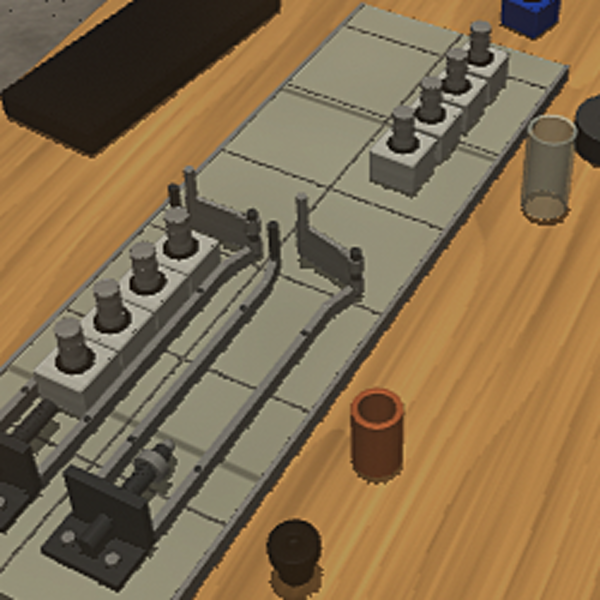

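Crop 1: hinge post ≈(301,227), latch post ≈(302,194), gate pin ≈(308.5,199.5), nose tip ≈(214,206). The row is carriers with spool tops at (370,212), (392,214), (414.5,215.5) and (437.5,218). Crop 2 (side): pin top (276,222), hinge post top (298,245), latch post top (264,234), spool tops (318,187) to (350,152). The gate stands ajar.

```bash
cat >> h.py <<'E'
def tri(views):
    A=[]
    for d,uv in views:
        R,t=Rt(d); P=K(d)@np.c_[R,t]
        A+=[uv[0]*P[2]-P[0],uv[1]*P[2]-P[1]]
    v=np.linalg.svd(np.array(A))[2][-1]; return v[:3]/v[3]
E
python3 - <<'E'
from h import *
T=cal('top0.png');S=cal('side0.png')
a=lambda x,y:(150+(x+.5)/5-.5,180+(y+.5)/4-.5); b=lambda x,y:(290+(x+.5)/5-.5,180+(y-279.5)/4-.5); s=lambda x,y:(150+(x+.5)/2.4-.5,140+(y+.5)/2.4-.5)
np.set_printoptions(precision=4,suppress=True)
L={'pin':(b(95,357),s(302,197),.076),'hinge':(a(757,186),s(356,251),.056),'latch':(a(760,58),s(273,225),.056),
'c1':(b(400,408),s(404,110),.076),'c2':(b(510,415),s(433,80),.076),'c3':(b(622,422),s(458,53),.076),'c4':(b(738,432),s(481,28),.076),'stop+':(a(160,150),s(152,508),.058),'stop-':(a(152,30),s(68,468),.058)}
for k,(p,q,z) in L.items(): print(k,tri([(T,p),(S,q)]),onplane(T,p,z)[:2],onplane(S,q,z)[:2])
print('tile')
for p in [(152,235),(461,254),(463,158),(165,141)]: print(onplane(T,p,.014))
print('nose',onplane(T,a(322,112),.029))
print('carrier corners top')
for p in [(345,385),(442,392),(437,466),(337,460),(668,408),(765,412),(760,488),(665,482)]: print(onplane(T,b(*p),.044)[:2])
E
```

```text
pin [0.6109 0.0299 0.0735] [0.6099 0.0297] [0.6097 0.0323]
hinge [0.5613 0.0446 0.0534] [0.5598 0.0443] [0.5608 0.047 ]
latch [0.6271 0.0448 0.0527] [0.6255 0.0445] [0.6256 0.0479]
c1 [ 0.5856 -0.0892  0.0757] [ 0.5858 -0.0891] [ 0.5852 -0.0889]
c2 [ 0.5809 -0.1319  0.0771] [ 0.5829 -0.1318] [ 0.5802 -0.1332]
c3 [ 0.578  -0.1756  0.0755] [ 0.58   -0.1752] [ 0.5763 -0.1748]
c4 [ 0.5755 -0.2213  0.0717] [ 0.5757 -0.22  ] [ 0.5726 -0.2153]
stop+ [0.5785 0.2843 0.0469] [0.5743 0.2803] [0.5742 0.2905]
stop- [0.6346 0.2874 0.0588] [0.636 0.288] [0.6342 0.2869]
tile
[0.5465 0.3525 0.014 ]
[ 0.5155 -0.2827  0.014 ]
[ 0.7236 -0.2969  0.014 ]
[0.753  0.3422 0.014 ]
nose [0.6024 0.2247 0.029 ]
carrier corners top
[ 0.6061 -0.0706]
[ 0.603  -0.1098]
[ 0.5646 -0.1073]
[ 0.5672 -0.0673]
[ 0.5959 -0.2009]
[ 0.5944 -0.2399]
[ 0.5551 -0.2364]
[ 0.5577 -0.1985]
```

Request:
{"fn": "jog_arm", "kwargs": {
  "motion": [
    [-0.96,-0.7,0.1,0,0.4],
    [-0.96,-0.7,0.1,0,0.4],
    [-0.96,-0.7,0.1,0,0.4],
    [-0.96,-0.7,0.1,0,0.4],
    [-0.96,-0.7,0.1,0,0.4],
    [-0.96,-0.7,0.1,0,0.4],
    [-0.96,-0.7,0.1,0,0.4],
    [-0.96,-0.7,0.1,0,0.4],
    [-0.96,-0.7,0.1,0,0.4],
    [-0.96,-0.7,0.1,0,0.4]
  ]
}}

```text
clock: 1.1
position: [0.398, 0.3105, 0.2011]
tool_rot: [-3.141, -0.0, 2.843]
force: [0.4, -0.5, -0.2]
grip_width: 0.0345
finger_force: 0.0
```

```bash
python3 - <<'E'
from h import *
T=cal('top0.png')
for n,p in dict(tube=(383,269),lap=(429,285),sleeve=(242,261),plug=(194,257),blue=(492,226)).items(): print(n,onplane(T,p,.03))
E
```

```text
tube [ 0.48021858 -0.12015937  0.03      ]
lap [ 0.44948496 -0.21099384  0.03      ]
sleeve [0.49253349 0.16193706 0.03      ]
plug [0.49932525 0.25845019 0.03      ]
blue [ 0.57141204 -0.34347201  0.03      ]
```

Request:
{"fn": "jog_arm", "kwargs": {
  "motion": [
    [-0.95,-0.69,0.1,0,0.4],
    [-0.95,-0.69,0.1,0,0.4],
    [-0.95,-0.69,0.1,0,0.4],
    [-0.95,-0.69,0.1,0,0.4],
    [-0.95,-0.69,0.1,0,0.4],
    [-0.95,-0.69,0.1,0,0.4],
    [-0.95,-0.69,0.1,0,0.4],
    [-0.95,-0.69,0.1,0,0.4],
    [-0.95,-0.69,0.1,0,0.4],
    [-0.95,-0.69,0.1,0,0.4],
    [0,0,0,0,0.4]
  ]
}}

```text
clock: 2.2
position: [0.6103, 0.0253, 0.1705]
tool_rot: [-3.139, 0.001, 2.838]
force: [-1.3, 0.6, -0.2]
grip_width: 0.0343
finger_force: 0.0
```

```bash
python3 - <<'E'
from h import *
s=bot.observe(); d=bot.grab_frame('wrist'); print(d['mount'],d['fovy'],d['cx'],d['cy'])
cv2.imwrite('pics/w1.png',d['pixels'][:,:,::-1]); np.save('pics/w1.npy',{**{k:v for k,v in d.items() if k!='pixels'},'p':s['position'],'r':s['tool_rot']},allow_pickle=True); print(s['position'],s['tool_rot'],s['qpos'])
E
```

```text
[[ 5.26271837e-04 -9.50303104e-01 -3.11325769e-01  7.96835575e-02]
 [ 9.99999431e-01  2.11355349e-04  1.04527131e-03  6.10464884e-05]
 [-9.27524203e-04 -3.11326142e-01  9.50302675e-01 -1.42724190e-01]
 [ 0.00000000e+00  0.00000000e+00  0.00000000e+00  1.00000000e+00]] 66.15472717899337 317.0621740144464 237.4267546573116
[0.61031284 0.02525021 0.17047037] [-3.13946492e+00  5.07305994e-04  2.83766515e+00] [-0.20148551  0.56944169  0.09053169  1.70078873 -0.06077448  0.87455787
  1.18071465]
```

View pics/w1.png

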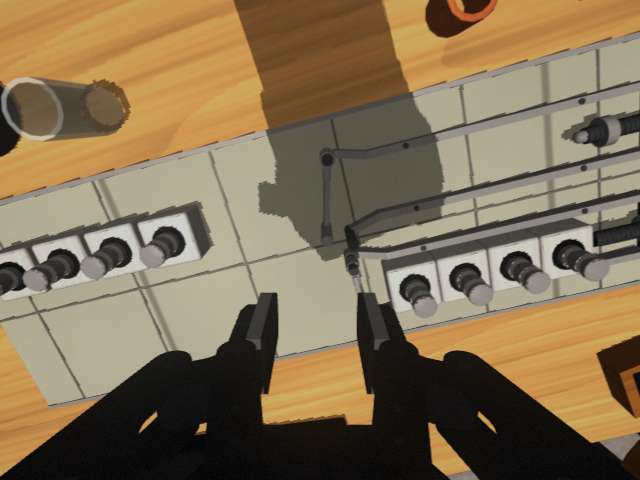

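Wrist view: hinge post top ≈(327,157), pin top ≈(327,240), latch post top ≈(351,238), nose tip ≈(575,138), and the row at the left with c1's spool top ≈(155,252). The gate is between the fingers' line.

```bash
cat >> h.py <<'E'
from scipy.spatial.transform import Rotation as Ro
def wcal(d):
    M=np.eye(4); M[:3,:3]=Ro.from_euler('xyz',d['r']).as_matrix(); M[:3,3]=d['p']
    W=np.linalg.inv(M@np.array(d['mount'])); d['rvec']=cv2.Rodrigues(W[:3,:3])[0].ravel(); d['tvec']=W[:3,3]; return d
def wsnap(f):
    s=bot.observe(); d=bot.grab_frame('wrist'); cv2.imwrite('pics/'+f,d['pixels'][:,:,::-1])
    d={**{k:v for k,v in d.items() if k!='pixels'},'p':s['position'],'r':s['tool_rot']}; np.save('pics/'+f+'.npy',d,allow_pickle=True); return wcal(d)
E
python3 - <<'E'
from h import *
np.set_printoptions(precision=4,suppress=True)
d=wcal(np.load('pics/w1.npy',allow_pickle=True).item()); S=cal('side0.png')
for n,p,z in [('pin',(327,240),.076),('hinge',(327,157),.056),('latch',(351,237),.056),('c1',(157,252),.076),('c2',(99,263),.076),('nose',(574,138),.029)]: print(n,onplane(d,p,z))
s=lambda x,y:(150+(x+.5)/2.4-.5,140+(y+.5)/2.4-.5)
print(tri([(d,(327,240)),(S,s(302,197))]))
# predicted pixels for 0.610,0.030
for z in(.053,.076): print(proj(d,[.610,.030,z]))
h=d['p'];yaw=d['r'][2];e=np.array([.610,.0305])-h[:2]; print(e@[np.cos(yaw),np.sin(yaw)],e@[np.sin(yaw),-np.cos(yaw)])
E
```

```text
pin [0.6123 0.0318 0.076 ]
hinge [0.5614 0.0478 0.056 ]
latch [0.6219 0.0478 0.056 ]
c1 [ 0.5858 -0.0821  0.076 ]
c2 [ 0.5812 -0.124   0.076 ]
nose [0.6059 0.2273 0.029 ]
[0.6109 0.0314 0.0752]
[322.959  227.9693]
[323.4344 237.7262]
0.001869606209670372 0.004915561790830477
```

Request:
{"fn": "jog_arm", "kwargs": {
  "motion": [
    [0.04,0.2,0.7,0,0.4],
    [0,0,0.8,0,0.4],
    [0,0,0.8,0,0.4],
    [0,0,0.7,0,0.4],
    [0,0,0.4,0,0.4],
    [0,0,0.2,0,0.15],
    [0,0,0,0,0.15],
    [0,0,0,0,0.15],
    [0,0,0,0,0.15],
    [0,0,0,0,0.15]
  ],
  "newtons": 20
}}

```text
clock: 3.25
position: [0.6098, 0.0362, 0.064]
tool_rot: [3.141, 0.001, 2.843]
force: [-0.1, -0.2, -0.1]
grip_width: 0.013
finger_force: 0.4
```

```bash
python3 - <<'E'
from h import *
d=wsnap('w2.png'); print(d['p'],d['r'],bot.observe()['force'])
E
```

```text
[0.60980663 0.03616257 0.06400433] [3.14119243e+00 9.43130766e-04 2.84272754e+00] [-0.3572692  -0.32084345  0.77348113]
```

View pics/w2.png

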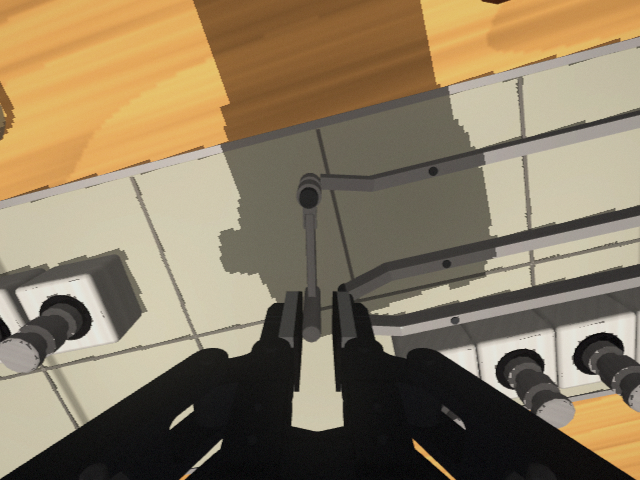

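Request:
{"fn": "jog_arm", "kwargs": {
  "motion": [
    [0,-0.16,0.12,0,0.15],
    [0.005,-0.14,0,1,0.15],
    [0.005,-0.14,0,1,0.15],
    [0.005,-0.14,0,1,0.15],
    [0.005,-0.14,0,1,0.15],
    [0.005,-0.14,0,1,0.15],
    [0.005,-0.14,0,1,0.15],
    [0.005,-0.14,0,1,0.15],
    [0.005,-0.14,0,1,0.15],
    [0.005,-0.14,0,1,0.15],
    [0.005,-0.14,0,1,0.15],
    [0,0,0,0,0.15]
  ]
}}

```text
clock: 4.5
position: [0.5815, -0.0002, 0.0596]
tool_rot: [-3.141, 0.0, 2.041]
force: [0.4, -0.5, 0.3]
grip_width: 0.0129
finger_force: 0.0
```

```bash
cat >> h.py <<'E'
RO=np.array([.5928,.0445]); RX=np.array([.048,.9988]); RY=np.array([-.9988,.048])
def rack(p): e=np.array(p[:2])-RO; return np.array([e@RX,e@RY])*1000
E
python3 - <<'E'
from h import *
s=bot.observe(); r=rack(s['position']); print(s['position'],r,s['tool_rot'],s['force'],'tcp ang',np.arctan2(-r[0],32-r[1]),np.hypot(r[0],32-r[1]))
E
```

```text
[ 5.81507243e-01 -2.23960925e-04  5.96021772e-02] [-45.2123445   9.1324554] [-3.14127066e+00  1.81107298e-04  2.04102507e+00] [ 0.43228632 -0.4662368   0.2537431 ] tcp ang 1.1025346240140357 50.66636646946406
```

Request:
{"fn": "jog_arm", "kwargs": {
  "motion": [
    [0.005,-0.14,0,1,0.15],
    [0.005,-0.14,0,1,0.15],
    [0.005,-0.14,0,1,0.15],
    [0.005,-0.14,0,1,0.15],
    [0.005,-0.14,0,1,0.15],
    [0.005,-0.14,0,1,0.15],
    [0.005,-0.14,0,1,0.15],
    [0.005,-0.14,0,1,0.15],
    [0.005,-0.14,0,1,0.15],
    [0.005,-0.14,0,1,0.15],
    [0.005,-0.14,0,1,0.15],
    [0.005,-0.14,0,1,0.15]
  ]
}}

```text
clock: 5.7
position: [0.5335, 0.0003, 0.0597]
tool_rot: [3.141, -0.0, 1.082]
force: [2.0, -0.1, 0.1]
grip_width: 0.0128
finger_force: 0.5
```

Request:
{"fn": "jog_arm", "kwargs": {
  "motion": [
    [0.005,-0.14,0,1,0.15],
    [0.005,-0.14,0,1,0.15],
    [0,0,0,0,0.15]
  ]
}}

```text
clock: 6.0
position: [0.526, 0.0051, 0.0595]
tool_rot: [-3.141, 0.0, 0.924]
force: [0.1, 0.3, -0.3]
grip_width: 0.013
finger_force: 0.0
```

```bash
python3 - <<'E'
from h import *
s=bot.observe(); r=rack(s['position']); print(s['position'],r,s['tool_rot'],s['force'],s['qpos'],'tcp ang',np.arctan2(-r[0],32-r[1]),np.hypot(r[0],32-r[1]))
E
```

```text
[0.52603341 0.00506432 0.05954957] [-42.59315787  64.79356122] [-3.14137767e+00  3.62840886e-04  9.24034210e-01] [ 0.12002146  0.34451925 -0.33661589] [-0.51291037  0.71290776  0.55280217  2.00576507 -0.64971889  0.60342463
 -0.16384066] tcp ang 2.2269283150940797 53.75495098351291
```

Request:
{"fn": "jog_arm", "kwargs": {
  "motion": [
    [0,0,-0.9,0,0.15],
    [0,0,-0.9,-1,0.15],
    [0,0,-0.9,-1,0.15],
    [0,0,-0.2,-1,0.06],
    [0,0,0,-1,0.06],
    [0,0,0,-1,0.06],
    [0,0,0,-1,0.06],
    [0,0,0,-1,0.06],
    [0,0,0,-0.2,0.06]
  ]
}}

```text
clock: 6.9
position: [0.5264, 0.0045, 0.1468]
tool_rot: [3.141, 0.0, 1.504]
force: [0.0, 1.2, 0.2]
grip_width: 0.0049
finger_force: 0.0
```

Request:
{"fn": "jog_arm", "kwargs": {
  "motion": [
    [-0.87,0.21,0,0,0.06],
    [-0.87,0.21,0,0,0.06],
    [-0.87,0.21,0,0,0.06],
    [-0.87,0.21,0,0,0.06],
    [-0.87,0.21,0,0,0.06],
    [-0.87,0.21,0,0,0.06],
    [-0.87,0.21,0,0,0.06],
    [-0.87,0.21,0,0,0.06],
    [-0.87,0.21,0,0,0.06],
    [-0.87,0.21,0,0,0.06],
    [0,0,0,0,0.06],
    [0,0,0,0,0.06]
  ]
}}

```text
clock: 8.1
position: [0.57, -0.2605, 0.1464]
tool_rot: [-3.141, 0.0, 1.498]
force: [-0.3, -0.1, -0.7]
grip_width: 0.0051
finger_force: 0.0
```

```bash
python3 - <<'E'
from h import *
d=wsnap('w3.png'); print(d['p'],d['r'],bot.observe()['qpos'])
snap('top','top1.png')
E
```

```text
[ 0.56996691 -0.26053974  0.14642342] [-3.14108504e+00  1.01993832e-04  1.49821589e+00] [ 0.01051026  0.67904802  0.49707983  1.68959185 -0.40059471  0.87639156
  0.60324799]
```

View pics/w3.png

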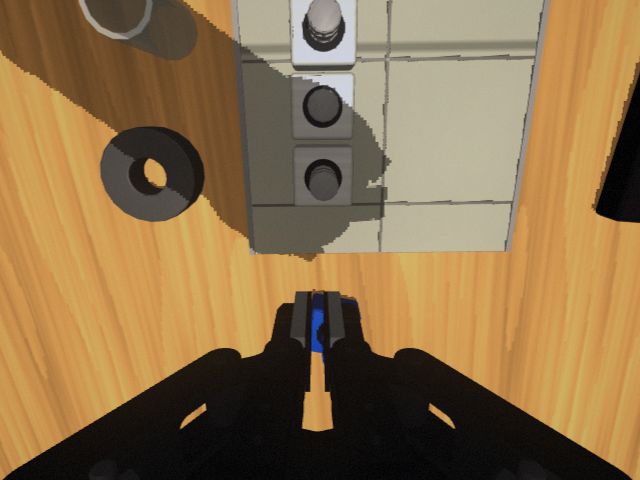

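Wrist view: c4's top face spans (294–353, 146–206), c3's (292–353, 73–138), c2's (291–355, up to 65), with the blue decoy well behind. The row is nicely straight.

```bash
python3 - <<'E'
from h import *
np.set_printoptions(precision=4,suppress=True)
d=wcal(np.load('pics/w3.png.npy',allow_pickle=True).item())
for n,P in dict(c4=[(294,146),(353,146),(354,206),(296,206)],c3=[(291.5,74),(353,73),(354,137),(294,139)]).items():
    q=np.array([onplane(d,p,.044)[:2] for p in P]); c=q.mean(0); print(n,c,rack(c),'slopes',(q[0]-q[3]),(q[1]-q[2]),'width',q[1]-q[0],q[2]-q[3])
print([rack(onplane(d,p,.014)) for p in [(549,0),(508,250),(388,0),(382,252)]])
E
```

```text
c4 [ 0.5781 -0.2188] [-263.6652    2.0698] slopes [0.0023 0.0397] [0.001  0.0398] width [ 0.0381 -0.0027] [ 0.0394 -0.0028]
c3 [ 0.5803 -0.1749] [-219.715     1.9958] slopes [0.002  0.0384] [0.0009 0.0378] width [ 0.0375 -0.0022] [ 0.0386 -0.0015]
[array([-157.3912, -146.0657]), array([-329.8473, -143.1648]), array([-154.8476,  -41.745 ]), array([-329.1874,  -43.2237])]
```

Request:
{"fn": "jog_arm", "kwargs": {
  "motion": [
    [0,0.15,0.7,-0.15,0.06],
    [0,0,0.8,0,0.06],
    [0,0,0.8,0,0.06],
    [0,0,0.8,0,0.06],
    [0,0,0.6,0,0.06],
    [0,0,0.3,0,0.06],
    [0,0,0.1,0,0.06],
    [0,0,0,0,0.06]
  ]
}}

```text
clock: 9.0
position: [0.575, -0.2601, 0.024]
tool_rot: [3.141, 0.0, 1.511]
force: [-0.4, 0.3, 0.3]
grip_width: 0.0049
finger_force: 0.0
```

Request:
{"fn": "jog_arm", "kwargs": {
  "motion": [
    [0.1,0,0,0,0.06],
    [0.1,0,0,0,0.06],
    [0.07,0,0,0,0.06],
    [0.05,0,0,0,0.06],
    [0.05,0,0,0,0.06],
    [0,0,0,0,0.06]
  ]
}}

```text
clock: 9.6
position: [0.5755, -0.2491, 0.0238]
tool_rot: [3.141, 0.0, 1.511]
force: [-0.0, 0.1, -0.5]
grip_width: 0.005
finger_force: 0.0
```

Request:
{"fn": "jog_arm", "kwargs": {
  "motion": [
    [0.07,0,0,0,0.06],
    [0.07,0,0,0,0.06],
    [0.07,0,0,0,0.06],
    [0.07,0,0,0,0.06],
    [0.07,0,0,0,0.06],
    [0.07,0,0,0,0.06],
    [0.07,0,0,0,0.06],
    [0.07,0,0,0,0.06]
  ]
}}

```text
clock: 10.4
position: [0.5764, -0.2325, 0.0237]
tool_rot: [3.141, 0.0, 1.511]
force: [-0.5, -4.2, 1.8]
grip_width: 0.0052
finger_force: 2.2
```

```bash
python3 - <<'E'
from h import *
s=bot.observe(); print(s['position'],s['force'],s['moment'])
d=wsnap('w4.png'); c=cv2.imread('pics/w4.png'); e=snap('side','side1.png')
s=cv2.imread('pics/side1.png')[110:260,240:420]
cv2.imwrite('pics/c4.png',np.hstack([cv2.resize(c,(440,330)),cv2.resize(s,(360,330))]))
E
```

```text
[ 0.57643798 -0.23253182  0.02374963] [-0.50102661 -4.24885001  1.77231325] [-0.91689064  0.06654995 -0.05160816]
```

View pics/c4.png

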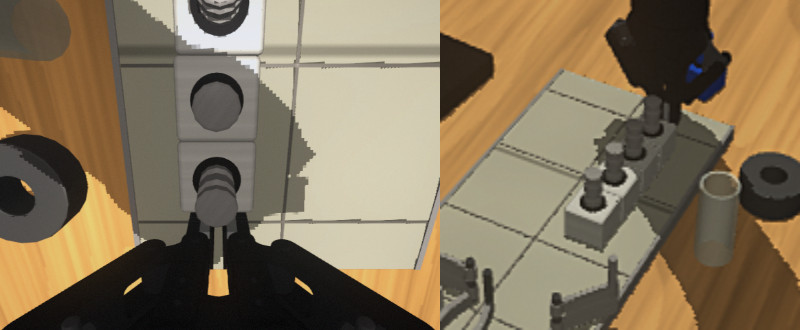

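Request:
{"fn": "jog_arm", "kwargs": {
  "motion": [
    [0.12,0,0,0,0.06],
    [0.15,0,0,0,0.06],
    [0.15,0,0,0,0.06],
    [0.15,0,0,0,0.06],
    [0.15,0,0,0,0.06],
    [0.15,0,0,0,0.06],
    [0.15,0,0,0,0.06],
    [0.15,0,0,0,0.06],
    [0.15,0,0,0,0.06],
    [0.15,0,0,0,0.06],
    [0.15,0,0,0,0.06],
    [0.15,0,0,0,0.06]
  ]
}}

```text
clock: 11.7
position: [0.5796, -0.1792, 0.0237]
tool_rot: [3.142, 0.0, 1.511]
force: [-0.8, -4.8, 1.7]
grip_width: 0.0051
finger_force: 2.5
```

Request:
{"fn": "jog_arm", "kwargs": {
  "motion": [
    [0.15,0,0,0,0.06],
    [0.15,0,0,0,0.06],
    [0.15,0,0,0,0.06],
    [0.15,0,0,0,0.06],
    [0.15,0,0,0,0.06],
    [0.15,0,0,0,0.06],
    [0.15,0,0,0,0.06],
    [0.15,0,0,0,0.06]
  ]
}}

```text
clock: 12.5
position: [0.5818, -0.1432, 0.0237]
tool_rot: [-3.142, 0.0, 1.511]
force: [-0.1, -4.7, 2.0]
grip_width: 0.0054
finger_force: 2.5
```

```bash
python3 - <<'E'
from h import *
s=bot.observe(); print(s['position'],rack(s['position']),s['force'],s['moment'])
d=wsnap('w5.png'); c=cv2.imread('pics/w5.png'); e=snap('top','top5.png')
t=cv2.imread('pics/top5.png')[170:250,290:430]
cv2.imwrite('pics/c5.png',np.vstack([cv2.resize(t,(560,320),interpolation=cv2.INTER_CUBIC),cv2.resize(c[:320],(560,280))]))
E
```

```text
[ 0.58178319 -0.14323392  0.0237109 ] [-188.0374443     1.99235937] [-0.14390271 -4.69915913  1.9731402 ] [-1.05089134  0.03803277  0.01098859]
```

View pics/c5.png

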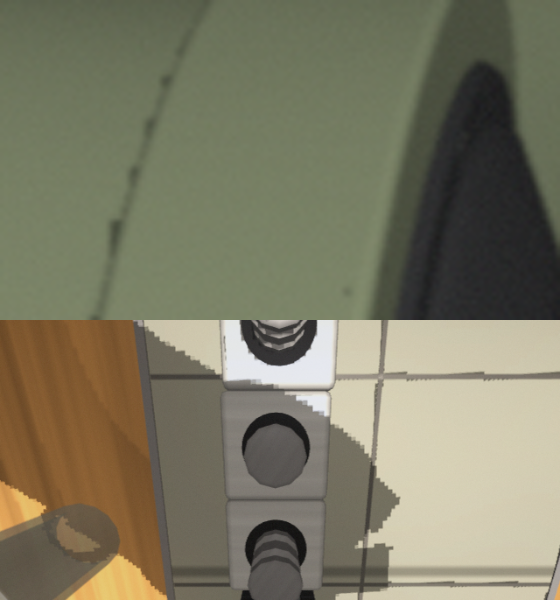

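Request:
{"fn": "jog_arm", "kwargs": {
  "motion": [
    [0.1,0,0,0,0.06],
    [0.1,0,0,0,0.06],
    [0.1,0,0,0,0.06],
    [0.1,0,0,0,0.06],
    [0.1,0,0,0,0.06],
    [0.1,0,0,0,0.06],
    [0.1,0,0,0,0.06],
    [0.1,0,0,0,0.06],
    [0.1,0,0,0,0.06],
    [0.1,0,0,0,0.06],
    [0.1,0,0,0,0.06],
    [0.1,0,0,0,0.06]
  ]
}}

```text
clock: 13.8
position: [0.5839, -0.1074, 0.0237]
tool_rot: [-3.142, 0.0, 1.511]
force: [-0.5, -3.2, -1.6]
grip_width: 0.0049
finger_force: 1.6
```

Request:
{"fn": "jog_arm", "kwargs": {
  "motion": [
    [0.1,0,0,0,0.06],
    [0.1,0,0,0,0.06],
    [0.1,0,0,0,0.06],
    [0.1,0,0,0,0.06],
    [0.1,0,0,0,0.06],
    [0.1,0,0,0,0.06],
    [0.1,0,0,0,0.06],
    [0.1,0,0,0,0.06]
  ]
}}

```text
clock: 14.6
position: [0.5854, -0.0835, 0.0237]
tool_rot: [-3.142, 0.0, 1.511]
force: [-0.7, -2.6, -0.8]
grip_width: 0.0048
finger_force: 1.6
```

Request:
{"fn": "jog_arm", "kwargs": {
  "motion": [
    [0.1,0,0,0,0.06],
    [0.1,0,0,0,0.06],
    [0.1,0,0,0,0.06],
    [0.1,0,0,0,0.06],
    [0.1,0,0,0,0.06],
    [0.1,0,0,0,0.06],
    [0.1,0,0,0,0.06],
    [0.1,0,0,0,0.06],
    [0.1,0,0,0,0.06],
    [0.1,0,0,0,0.06]
  ]
}}

```text
clock: 15.6
position: [0.5872, -0.0535, 0.0237]
tool_rot: [-3.142, 0.0, 1.511]
force: [-0.1, -3.4, -1.6]
grip_width: 0.0049
finger_force: 1.6
```

Request:
{"fn": "jog_arm", "kwargs": {
  "motion": [
    [0.1,0,0.015,0,0.06],
    [0.1,0,0.015,0,0.06],
    [0.1,0,0,0,0.06],
    [0.1,0,0,0,0.06]
  ]
}}

```text
clock: 16.0
position: [0.5881, -0.042, 0.0231]
tool_rot: [3.141, 0.0, 1.51]
force: [-0.7, -4.9, 2.0]
grip_width: 0.0052
finger_force: 2.6
```

```bash
python3 - <<'E'
from h import *
np.set_printoptions(precision=4,suppress=True)
s=bot.observe(); print(s['position'],rack(s['position']),s['force'],s['moment'])
d=wsnap('w6.png'); g=cv2.cvtColor(cv2.imread('pics/w6.png'),cv2.COLOR_BGR2GRAY).astype(int)
d5=np.load('pics/w5.png.npy',allow_pickle=True).item()
a=cv2.cvtColor(cv2.imread('pics/w5.png'),cv2.COLOR_BGR2GRAY).astype(int)
for u in (290,345): print(u,'w5',[ (v,a[v,u]) for v in range(40,300) if a[v,u]<a[v-3,u]-25 and a[v,u]<a[v+3,u]-25],'w6',[(v,g[v,u]) for v in range(40,300) if g[v,u]<g[v-3,u]-25 and g[v,u]<g[v+3,u]-25])
E
```

```text
[ 0.5881 -0.042   0.0231] [-86.6441   0.4972] [-0.6818 -4.935   2.0447] [-1.0857  0.0772  0.009 ]
290 w5 [(205, np.int64(77))] w6 []
345 w5 [(79, np.int64(108)), (80, np.int64(88)), (205, np.int64(76))] w6 [(79, np.int64(112)), (80, np.int64(101))]
```

Request:
{"fn": "jog_arm", "kwargs": {
  "motion": [
    [0.1,0,0.003,-0.03,0.06],
    [0.1,0,0,-0.03,0.06],
    [0.1,0,0,-0.03,0.06],
    [0.1,0,0,0,0.06],
    [0.1,0,0.003,0,0.06],
    [0.1,0,0,0,0.06],
    [0.1,0,0,0,0.06],
    [0.1,0,0,0,0.06],
    [0.1,0,0.003,0,0.06],
    [0.1,0,0,0,0.06],
    [0.1,0,0,0,0.06],
    [0.1,0,0,0,0.06]
  ]
}}

```text
clock: 17.25
position: [0.5903, -0.0064, 0.0229]
tool_rot: [3.14, 0.001, 1.517]
force: [0.3, -6.5, 4.5]
grip_width: 0.0052
finger_force: 3.3
```

Request:
{"fn": "jog_arm", "kwargs": {
  "motion": [
    [0.1,0,0.003,0,0.06],
    [0.1,0,0,0,0.06],
    [0.1,0,0,0,0.06],
    [0.1,0,0,0,0.06],
    [0.1,0,0.003,0,0.06],
    [0.1,0,0,0,0.06],
    [0.1,0,0,0,0.06],
    [0.1,0,0,0,0.06],
    [0.1,0,0,0,0.06]
  ]
}}

```text
clock: 18.15
position: [0.5919, 0.0205, 0.0228]
tool_rot: [3.14, 0.001, 1.517]
force: [1.4, -6.9, 4.5]
grip_width: 0.0052
finger_force: 3.5
```

```bash
python3 - <<'E'
from h import *
s=bot.observe(); print(s['position'],rack(s['position']),s['force'],s['moment'],s['tool_rot'])
E
```

```text
[0.59185125 0.02052703 0.02277658] [-23.98973815  -0.20309485] [ 1.39227814 -6.86553897  4.50183981] [-1.51607514 -0.3149739  -0.0370967 ] [3.14020257e+00 6.65901965e-04 1.51723418e+00]
```

Request:
{"fn": "jog_arm", "kwargs": {
  "motion": [
    [0.07,0,-0.005,0,0.06],
    [0.07,0,0,0,0.06],
    [0.07,0,0,0,0.06],
    [0.07,0,0,0,0.06],
    [0.07,0,0,0,0.06],
    [0.07,0,0,0,0.06],
    [0.07,0,0,0,0.06],
    [0.07,0,0,0,0.06]
  ]
}}

```text
clock: 18.95
position: [0.5931, 0.0373, 0.0229]
tool_rot: [3.14, 0.001, 1.517]
force: [3.4, -7.3, 1.6]
grip_width: 0.0052
finger_force: 3.4
```

Request:
{"fn": "jog_arm", "kwargs": {
  "motion": [
    [0.05,0,0,0,0.06],
    [0.05,0,0,0,0.06],
    [0.05,0,0,0,0.06],
    [0.05,0,0,0,0.06]
  ]
}}

```text
clock: 19.35
position: [0.5935, 0.0433, 0.0229]
tool_rot: [3.139, 0.001, 1.517]
force: [4.9, -6.0, 1.2]
grip_width: 0.0052
finger_force: 3.4
```

Request:
{"fn": "jog_arm", "kwargs": {
  "motion": [
    [0.04,0.02,0,0,0.06],
    [0.04,0.02,0,0,0.06],
    [0.04,0.01,0,0,0.06]
  ]
}}

```text
clock: 19.65
position: [0.5944, 0.047, 0.0227]
tool_rot: [3.141, 0.0, 1.517]
force: [-1.0, -5.8, 4.2]
grip_width: 0.0054
finger_force: 3.0
```

Request:
{"fn": "jog_arm", "kwargs": {
  "motion": [
    [0.03,0,-0.003,0,0.06],
    [0.03,0,0,0,0.06],
    [0.03,0,0,0,0.06]
  ]
}}

```text
clock: 19.95
position: [0.5944, 0.0498, 0.0228]
tool_rot: [3.141, 0.0, 1.518]
force: [0.5, -5.1, 2.6]
grip_width: 0.0052
finger_force: 2.7
```

Request:
{"fn": "jog_arm", "kwargs": {
  "motion": [
    [0.03,0,0,0,0.06],
    [0.03,0,0,0,0.06]
  ]
}}

```text
clock: 20.15
position: [0.5945, 0.0516, 0.0228]
tool_rot: [3.141, 0.0, 1.518]
force: [-0.6, -4.6, 3.1]
grip_width: 0.0053
finger_force: 2.7
```

Request:
{"fn": "jog_arm", "kwargs": {
  "motion": [
    [0.03,0,0,0,0.06],
    [0.03,0,0,0,0.06]
  ]
}}

```text
clock: 20.35
position: [0.5946, 0.0534, 0.0228]
tool_rot: [3.141, 0.0, 1.518]
force: [1.1, -5.6, 3.1]
grip_width: 0.0049
finger_force: 2.7
```

Request:
{"fn": "jog_arm", "kwargs": {
  "motion": [
    [0.03,0,0,0,0.06],
    [0.03,0,0,0,0.06]
  ]
}}

```text
clock: 20.55
position: [0.5948, 0.0552, 0.0228]
tool_rot: [3.141, 0.0, 1.518]
force: [-0.1, -5.2, 2.5]
grip_width: 0.0051
finger_force: 3.1
```

Request:
{"fn": "jog_arm", "kwargs": {
  "motion": [
    [0.02,0,0,0,0.06],
    [0.02,0,0,0,0.06]
  ]
}}

```text
clock: 20.75
position: [0.5948, 0.0559, 0.0228]
tool_rot: [3.141, 0.001, 1.517]
force: [-0.5, -8.6, 3.4]
grip_width: 0.0053
finger_force: 4.3
```

Request:
{"fn": "jog_arm", "kwargs": {
  "motion": [
    [0.02,0,0,0,0.06],
    [0.02,0,0,0,0.06]
  ]
}}

```text
clock: 20.95
position: [0.5948, 0.0565, 0.0228]
tool_rot: [3.141, 0.001, 1.517]
force: [-0.2, -12.0, 3.6]
grip_width: 0.0053
finger_force: 5.7
```

Request:
{"fn": "jog_arm", "kwargs": {
  "motion": [
    [0.015,0,0,0,0.06],
    [0.015,0,0,0,0.06],
    [0.01,0,0,0,0.06],
    [0,0,0,0,0.06],
    [0,0,0,0,0.06]
  ]
}}

```text
clock: 21.45
position: [0.5948, 0.0571, 0.0228]
tool_rot: [3.141, 0.002, 1.516]
force: [-1.1, -12.5, 3.7]
grip_width: 0.0054
finger_force: 6.5
```

Request:
{"fn": "jog_arm", "kwargs": {
  "motion": [
    [0.015,0,0,0,0.06],
    [0.015,0,0,0,0.06],
    [0,0,0,0,0.06],
    [0,0,0,0,0.06],
    [0,0,0,0,0.06],
    [0,0,0,0,0.06]
  ]
}}

```text
clock: 22.05
position: [0.5949, 0.0577, 0.0228]
tool_rot: [3.141, 0.002, 1.516]
force: [-0.8, -14.8, 3.3]
grip_width: 0.005
finger_force: 7.4
```

Request:
{"fn": "jog_arm", "kwargs": {
  "motion": [
    [0,0,0,0,0.06],
    [0,0,0,0,0.06],
    [0,0,0,0,0.06],
    [0,0,0,0,0.06],
    [0,0,0,0,0.06],
    [0,0,0,0,0.06]
  ]
}}

```text
clock: 22.65
position: [0.5949, 0.0576, 0.0228]
tool_rot: [3.141, 0.002, 1.516]
force: [-0.6, -15.2, 3.4]
grip_width: 0.0053
finger_force: 7.4
```

Request:
{"fn": "jog_arm", "kwargs": {
  "motion": [
    [-0.02,0,0,0,0.06],
    [-0.03,0,0,0,0.06],
    [-0.04,0,0,0,0.06],
    [-0.1,0,0,0,0.06],
    [-0.3,0,0,0,0.06],
    [-0.5,0,0,0,0.06],
    [-0.5,0,-0.5,0,0.06],
    [0,0,-0.9,0,0.15],
    [0,0,-0.9,0,0.15],
    [0,0,-0.9,0,0.15],
    [0,0,-0.5,0,0.15],
    [0,0,0,0,0.15]
  ]
}}

```text
clock: 23.85
position: [0.5934, 0.0145, 0.136]
tool_rot: [3.138, -0.001, 1.517]
force: [0.1, -0.1, -1.0]
grip_width: 0.0129
finger_force: 0.0
```

```bash
python3 - <<'E'
from h import *
s=bot.observe(); print(s['position'],rack(s['position']),s['force'],s['tool_rot'])
E
```

```text
[0.59335584 0.01448582 0.13596711] [-29.95148265  -1.9958493 ] [ 0.10615589 -0.05595515 -0.95380648] [ 3.13842480e+00 -7.31536606e-04  1.51709792e+00]
```

Request:
{"fn": "jog_arm", "kwargs": {
  "motion": [
    [0,0,0,1,0.4],
    [0,0,0,1,0.4],
    [0,0,0,1,0.4],
    [0,0,0,1,0.4],
    [0,0,0,1,0.4],
    [0,0,0,1,0.4],
    [0,0,0,1,0.4],
    [0,0,0,0.4,0.4],
    [-0.8,-0.76,0,0,0.4],
    [-0.8,-0.76,0,0,0.4],
    [0,0,0,0,0.4],
    [0,0,0,0,0.4]
  ]
}}

```text
clock: 25.05
position: [0.527, 0.0044, 0.1336]
tool_rot: [-3.141, -0.0, 0.927]
force: [1.4, 0.1, -0.1]
grip_width: 0.0343
finger_force: 0.0
```

```bash
python3 - <<'E'
from h import *
s=bot.observe(); print(s['position'],rack(s['position']),s['tool_rot'])
d=wsnap('w7.png')
E
```

```text
[0.5269617  0.00437018 0.13358199] [-43.24189764  63.83305944] [-3.14131673e+00 -2.11157564e-04  9.26672645e-01]
```

View pics/w7.png

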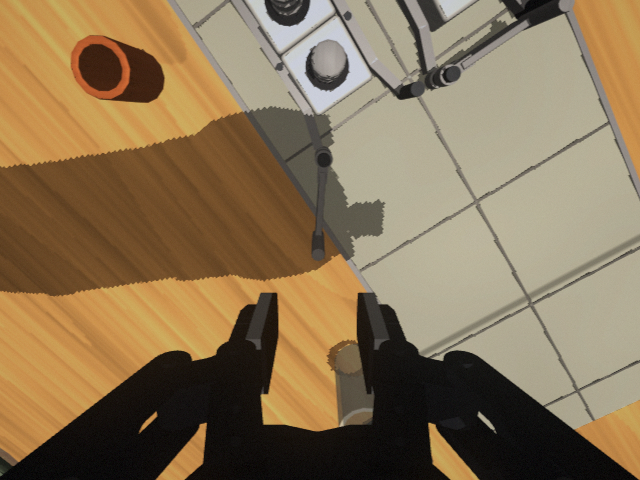

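The pin top is at (318,254), centred between the open fingers. The row sits straight between the rails with tight seams, and the tube is clear at (350,385). Next I'll descend and swing the gate shut.

Request:
{"fn": "jog_arm", "kwargs": {
  "motion": [
    [0,0,0.8,0,0.4],
    [0,0,0.8,0,0.4],
    [0,0,0.6,0,0.4],
    [0,0,0.25,0,0.15],
    [0,0,0,0,0.15],
    [0,0,0,0,0.15],
    [0,0.08,0,0,0.15],
    [0.005,0.14,0,-1,0.15],
    [0.005,0.14,0,-1,0.15],
    [0.005,0.14,0,-1,0.15],
    [0.005,0.14,0,-1,0.15],
    [0.005,0.14,0,-1,0.15]
  ]
}}

```text
clock: 26.3
position: [0.5484, -0.0062, 0.0608]
tool_rot: [3.141, -0.0, 1.329]
force: [-1.4, 0.2, 0.1]
grip_width: 0.0129
finger_force: 0.6
```

Request:
{"fn": "jog_arm", "kwargs": {
  "motion": [
    [0.005,0.14,0,-1,0.15],
    [0.005,0.14,0,-1,0.15],
    [0.005,0.14,0,-1,0.15],
    [0.005,0.14,0,-1,0.15],
    [0.005,0.14,0,-1,0.15],
    [0.005,0.14,0,-1,0.15],
    [0.005,0.14,0,-1,0.15],
    [0.005,0.14,0,-1,0.15],
    [0.005,0.14,0,-1,0.15],
    [0.005,0.14,0,-1,0.15]
  ]
}}

```text
clock: 27.3
position: [0.5889, -0.0004, 0.0609]
tool_rot: [3.141, 0.001, 2.129]
force: [-0.7, -1.7, 0.3]
grip_width: 0.0131
finger_force: 0.6
```

```bash
cat >> h.py <<'E'
def st():
    s=bot.observe(); r=rack(s['position']); print(s['position'],r,s['tool_rot'][2],s['force'],'th',np.arctan2(-r[0],32-r[1]),np.hypot(r[0],32-r[1]),'yawth',1.523+np.pi/2-s['tool_rot'][2])
E
python3 -c "
from h import *
st()"
```

```text
[ 5.88913772e-01 -4.32241605e-04  6.08751695e-02] [-45.06486188   1.7248173 ] 2.12895763494422 [-0.66997938 -1.71760688  0.34534087] th 0.9792389882959921 54.290224383619766 yawth 0.9648386918506762
```

Request:
{"fn": "jog_arm", "kwargs": {
  "motion": [
    [0.01,0.14,0,-1,0.15],
    [0.01,0.14,0,-1,0.15],
    [0.01,0.14,0,-1,0.15],
    [0.01,0.14,0,-1,0.15],
    [0.01,0.14,0,-1,0.15],
    [0.005,0.14,0,-1,0.15],
    [0.005,0.14,0,-1,0.15],
    [0.005,0.14,0,-1,0.15],
    [0.005,0.14,0,-1,0.15],
    [0.005,0.14,0,-1,0.15],
    [0.005,0.14,0,-1,0.15]
  ]
}}

```text
clock: 28.4
position: [0.6131, 0.0376, 0.0609]
tool_rot: [-3.141, 0.002, 3.009]
force: [1.2, -1.9, 0.8]
grip_width: 0.0128
finger_force: 0.6
```

```bash
python3 -c "
from h import *
st()"
```

```text
[0.6131255  0.03760161 0.060923  ] [ -5.91448955 -20.63223176] 3.008944105699834 [ 1.18109859 -1.91017483  0.79810261] th 0.11190444421807293 52.96350637114309 yawth 0.08485222109506241
```

Request:
{"fn": "jog_arm", "kwargs": {
  "motion": [
    [0,0.1,0,-0.6,0.15],
    [0,0.07,0,0,0.15],
    [0,0.05,0,0,0.15],
    [0,0,0,0,0.15]
  ]
}}

```text
clock: 28.8
position: [0.6133, 0.0447, 0.0604]
tool_rot: [-3.141, 0.0, 3.053]
force: [0.4, 0.6, -0.3]
grip_width: 0.0126
finger_force: 0.0
```

Request:
{"fn": "jog_arm", "kwargs": {
  "motion": [
    [0,0.04,0,0,0.15],
    [0,0.03,0,0,0.15],
    [0,0,0,0,0.15]
  ]
}}

```text
clock: 29.1
position: [0.6133, 0.0463, 0.0601]
tool_rot: [-3.141, -0.0, 3.053]
force: [0.6, -3.3, 2.1]
grip_width: 0.0126
finger_force: 1.4
```

```bash
python3 -c "
from h import *
st()"
```

```text
[0.61328938 0.04632073 0.06011671] [  2.80203077 -20.37739441] 3.053489385908599 [ 0.59018934 -3.32371302  2.07211801] th -0.0534460012109499 52.45229091326537 yawth 0.04030694088629705
```

Request:
{"fn": "jog_arm", "kwargs": {
  "motion": [
    [0,0.04,0,0,0.15],
    [0,0.03,0,0,0.15],
    [0,0,0,0,0.15]
  ]
}}

```text
clock: 29.4
position: [0.6134, 0.0468, 0.0601]
tool_rot: [-3.139, -0.0, 3.052]
force: [-0.2, -12.1, 4.1]
grip_width: 0.0128
finger_force: 5.6
```

Request:
{"fn": "jog_arm", "kwargs": {
  "motion": [
    [0,-0.08,0,0,0.15],
    [0,-0.05,0,0,0.15],
    [0,0,0,0,0.22],
    [0,0,0,0,0.22],
    [0,0,-0.3,0,0.22],
    [0,0,-0.8,0,0.22],
    [0,0,-0.9,0,0.22],
    [0,0,-0.9,0,0.22],
    [0,0,0,0,0.22],
    [0,0,0,0,0.22]
  ]
}}

```text
clock: 30.4
position: [0.6134, 0.0451, 0.148]
tool_rot: [3.141, 0.001, 3.054]
force: [-0.2, 0.1, -1.0]
grip_width: 0.0185
finger_force: 0.0
```

```bash
python3 - <<'E'
from h import *
np.set_printoptions(precision=4,suppress=True)
st(); d=wsnap('w8.png'); e=snap('side','side8.png')
im=cv2.imread('pics/w8.png')
def R(x,y,z): p=RO+RX*x/1000+RY*y/1000; return [p[0],p[1],z]
print('expect pin/hinge top px wrist',proj(d,R(0,-20,.076)),proj(d,R(0,32,.056)),'side pin',proj(e,R(0,-20,.076)))
g=cv2.cvtColor(im,cv2.COLOR_BGR2GRAY)
s=cv2.cvtColor(cv2.imread('pics/side8.png'),cv2.COLOR_BGR2GRAY)
u,v=proj(e,R(0,-20,.076)).round().astype(int)
print(u,v); print(s[v-8:v+14:2,u-16:u+18:2])
u,v=proj(d,R(0,-6,.050)).round().astype(int); print(u,v,g[v,u-40:u+41:4])
E
```

```text
[0.6134 0.0451 0.148 ] [  1.6035 -20.5479] 3.054131405675295 [-0.2382  0.0963 -1.0249] th -0.030505053619698685 52.5723400620757 yawth 0.03966492111960118
expect pin/hinge top px wrist [314.0133 250.7753] [310.7777 162.0641] side pin [270.8417 225.3061]
271 225
[[163 164 164 163 163 165 165 164 165 164 166 167 171 162  51 114  70]
 [163 163 164 164 163 163 163 163 164 165 165 166 165 166 173 142 142]
 [162 162 163 162 163 164 164 164 164 164 164 164 165 167 161 122 170]
 [162 162 161 161 162 163 163 168 170 166 163 164 165 163  97 170 165]
 [166 163 162 162 162 162 167  50  59 113 164 165 164  99 169 166 165]
 [ 27 176 162 161 162 162 164  56  75 119 165 166  78 175 166 165 165]
 [ 41  89 165 162 162 163 168  56  73  93 170 106 173 165 163 164 164]
 [ 41  68 170 168 175 170 168  52  72 101 116 174 163 164 163 164 164]
 [ 77  61 176  76  36  51 172  75  74  53 141 165 163 163 163 164 164]
 [ 73  56 177  78  42  57 178  73  73  85 170 163 163 163 163 163 164]
 [ 78  69 175 118  42  44 171  60  74  58 132 170 166 164 166 174  87]]
313 218 [ 93  94  95  93  94  90  90  92  92  90  74  73  90  92  70  89  89  89
  55  99 104]
```

```bash
python3 -c "
from workcell import bot
print(bot.job_done())"
```

```text
the job is handed in; nothing more can be done
None
```

I handed the job in at about 30 s of the 72 s. The gate was swung open and the row of four pushed straight into the lane. It was held on the stop for over half a second at an estimated 10–12 N. The gate was then pushed shut against its hard stop, and none of the moves came near the bystanders; I did not check the row's tightness again after backing off.

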